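# Load the inspection shuttle and lock it home

### The arm

A 6-joint arm with a two-finger parallel gripper is mounted at the origin on a cart in front of the work surface, level with it; the furniture and walls round the work are solid. World frame = base frame: x ahead of the robot, y to its left, z up, the work surface at z = 0. Lengths are in m, angles in rad, forces in N, time in s.
With the tool pointing down it reaches from about 0.275 to 0.75 m from the base axis. Payload 10.2 kg.
Tool frame: the origin (TCP) lies midway between the tips of the shut fingers; the grasp point (between the pads) lies 19 mm behind it (env.hold_point_z is the distance from the TCP to the grasp point, in m); z points along the fingers, y is the line along which they close (so a half turn about z gives the same grasp; the last joint's range is limited). The gripper opens to 85 mm and grips with 20 to 120 N. Pads are 22 mm wide; open, the fingers measure 114 mm over their backs; the gripper's body (76 mm by 85 mm) begins 54 mm behind the grasp point. The pads swing forward as they close: fully open they stand 13 mm farther back than shut.
Start: joints at [0.891, 0.313, 1.498, -0, 1.331, -0.223], TCP at [0.232, 0.471, 0.231] pointing down, gripper open.
Joint ranges: [-2.94, 2.94], [-0.97, 2.17], [0.19, 2.56], [-1.23, 4.37], [0.02, 3.11], [-2.88, 2.88]. Speed limits (rad/s): [2.39, 2.39, 3.01, 3.14, 3.14, 3.14].

### API

Orientations are given as a unit quaternion [x, y, z, w].
In Python, from bench import env, kinematics, monitor, eyes, job gives the robot as it stands. The module is installed in compiled form; this text tells all that it offers. Calls block until the motion is done:
- env.reach(position, orientation): joint-space move of the TCP to a pose.
- env.movel(position, velocity=0.15, frame=None, guard=None): straight line of the TCP; frame=None keeps the orientation; velocity is the mean speed in m/s. With guard (N) it stops when the force on the tool has changed by that much, and returns True; else False.
- env.set_joints(angles): joint-space move.
- env.release() and env.close_gripper(effort=None): open the fingers fully, or close them until they stop; effort is the grip in N (None keeps the last).
- env.hold(seconds).
- kinematics.ik(position, orientation): joint angles nearest the present ones, or None.
- monitor.sense(): the state.
- eyes.grab_frame(name): name is "scene" or "top"; returns a dict with "frame" (420x560x3 uint8, red, green, blue), "mtx" (3x3 intrinsics, pixels), "view" (4x4, takes a point from world to camera coordinates). Camera axes: x right, y down, z forward; pixel columns grow to the right and rows downward; lengths in m; the calibration is good to about 2 mm. A picture is of the moment at which its call begins. There is no depth.
A pose or a line that the arm cannot do raises env.MotionError and nothing moves.
- job.hand_in(): hands the job in; it is judged then, once.
The state is a dict: "clock": time; "joints": joint angles; "qvel": joint speeds; "joint_efforts": joint torques, N m; "position": TCP position; "ee_rot": TCP orientation; "contact_force": force on the tool from outside, world axes, zero at the start; "ft_torque": the same for the moment, N m; "finger_gap": opening from 0.0 (shut) to 1.0 (fully open); "gripper_force": force on a finger pad.
Only numpy, scipy, OpenCV 4.12 (cv2) and the standard library are available. Lean on these libraries where they do the work, as an engineer would, in place of code of your own. Each camera call takes 0.05 s, during which the arm holds its last target. There are 200 camera calls.

### The job

Pull the looped spring clip out of the cross-drilled post and put it in the bowl, which frees the carriage; then slide the carriage by its handle all the way to the loading stop at the far end from the sensor head. Set every film drive roller on the bench flat into a pocket of the carriage, hub up, one to a pocket, then slide the carriage fully back home under the sensor head and push the lock pin through the bracket's eye and the carriage's eye as far as it goes. Leave the other things on the bench where they are.

Things in the scene. Friction and masses are not known exactly. Their poses are not given: they have to be found in the camera images.
- shuttle: fixed aluminium bed, 135 x 380 x 12 mm, covering x -85..50, y -175..205 mm of its frame; origin on the bench, z up, +x away from the robot; the carriage slides along y. Lock bracket and drilled post stand on its front (-x) edge. A black sensor head overhangs x -17..17, y -158..-112 mm, 117 to 152 mm up, on a post at x 34..50, y -143..-127 mm, 150 mm high
- carriage (a joint): carriage's travel along the bed's +y, m: 0 = home stop, 0.10 = loading stop. About 2.5 N friction, no spring. It has the bed's orientation and four pockets 50 x 50 mm in a row along y; the 4 mm dividers rise 12 mm above the pocket floor, the lips at front and back (x) only 5 mm. The clip, while in its post, stops it at about 0.041
- handle (a point): top centre of the carriage's upright black handle, a cylinder 18 mm in diameter that stands 60 mm high (its top is 86 mm above the bench), at the +y end of the carriage
- pocket0 (a point): centre of the floor of the carriage's first pocket (nearest -y), 26 mm above the bench; moves with the carriage
- pocket1 (a point): the same of the second pocket, 54 mm further along +y
- pocket2 (a point): the same of the third pocket
- pocket3 (a point): the same of the fourth pocket, next to the handle (45 mm from it)
- clip_hole (a point): centre of the front mouth of the hole in the cross-drilled post (post 20 mm thick in x and y, top 67 mm up); the hole, 7 mm wide, runs along the bed's +x, 52 mm above the bench
- clip: loose R-shaped spring clip of 5 mm wire. Origin at the centre of its ring (34 mm outside); x runs along the straight leg, tip at 69 mm; flat in its xy plane; a bowed leg 14 mm beside, on +y. At first the leg is through the post along the bed's +x, the ring nearly level some 23 mm before the post, free to be gripped across from above; a light pull along the bed's -x draws it out
- clip_mid (a point): middle of the clip, on its straight leg 25 mm from the ring's centre
- clip_tip (a point): tip of the clip's straight leg
- bowl: terracotta bowl, 115 mm in diameter, 57 mm high, open at the top, fixed to the bench; origin at the centre of its underside
- roller0: film drive roller standing flat on the bench: black rubber tyre 44 mm in diameter and 21 mm high on a bright steel hub 30 mm in diameter whose top is 30 mm up; 0.15 kg. Origin at the centre of its underside, z up through the hub. Two to four rollers are present
- roller1: drive roller like roller0 (may be absent)
- roller2: drive roller like roller0 (may be absent)
- roller3: drive roller like roller0 (may be absent)
- lock_pin: loose lock pin: square black handle 22 x 22 mm, 44 mm long, with a steel rod 10 mm in diameter and 48 mm long (last 7 mm tapered). Origin on the rod's axis at the front face of the handle; the x axis points along the rod to its tip; the handle runs from x = -44 mm to 0. Lies on a flat of its handle, rod axis 11 mm above the bench; the four flats are alike
- pin_tip (a point): tip of the lock pin's rod, 48 mm from the origin of the pin
- lock_eye (a point): centre of the front mouth of the fixed lock bracket's 14 mm hole, which runs along the bed's +x, 52 mm above the bench (bracket 26 mm wide, 12 thick, 68 high). With the carriage home its eye plate (10 mm thick, same hole) is in line, back face 38 mm behind this point; the pin goes in along +x until its handle meets the bracket, and then stays in by itself
- spanner: bystander: open-ended spanner, 171 mm long, origin at its centre
- peg_clip: bystander: small clothes-peg, 72 mm long, origin under its centre
- hex_key: bystander: black L-shaped hex key, 93 mm long, origin under its centre

How it is judged:
By the outcome, as a careful person would: the job done as asked, in the order asked, and still so for the second after the job is handed in, with the robot touching nothing.
Of roller0, roller1, roller2, roller3 only 2 to 4 are there at a start; the rules pass over those that are not, and their reading is None.
At some moment in a run one of roller0, roller1, roller2, roller3, lock_pin may be knocked a few centimetres aside while the robot is not near it.
Once in a run the grip may slacken for a moment while it holds something.
It also fails if it takes over 210 s, if anything falls off the work surface, if the arm or the gripper's body presses on something with over 40 N, if the wrist force passes 120 N, or if a joint passes its speed limit or range.

## Working session

There is one attempt and no reset: what is moved stays moved. The work goes in short steps, each a Python script; the robot and the scene stay as the last script left them, time stands still between calls to the robot, and variables do not carry over. Pictures are saved under pics/ and viewed, at most 14 in all, crops included, and the job is handed in when it is done.

```bash
mkdir -p pics
python3 - <<'E'
from bench import env,kinematics,monitor,eyes,job
import cv2,numpy as np
for n in("scene","top"):
    d=eyes.grab_frame(n); print(n,d["mtx"].tolist(),np.round(d["view"],4).tolist())
    cv2.imwrite(f"pics/{n}0.png",cv2.resize(d["frame"][:,:,::-1],(800,600),interpolation=cv2.INTER_CUBIC))
s=monitor.sense();print(s["clock"],s["position"],s["ee_rot"],s["finger_gap"],env.hold_point_z)
E
```

```text
scene [[434.08214133144935, 0.0, 273.84857669688574], [0.0, 434.08214133144935, 206.65302277755382], [0.0, 0.0, 1.0]] [[0.6129, -0.7901, 0.0128, -0.4468], [-0.5287, -0.4221, -0.7364, 0.27], [0.5872, 0.4446, -0.6764, 0.879], [0.0, 0.0, 0.0, 1.0]]
top [[531.2575611791519, 0.0, 281.8753614337495], [0.0, 531.2575611791519, 212.67196973453767], [0.0, 0.0, 1.0]] [[-0.0203, -0.9997, 0.0127, -0.1434], [-0.9879, 0.0181, -0.1541, 0.5272], [0.1538, -0.0156, -0.988, 1.6793], [0.0, 0.0, 0.0, 1.0]]
0.1 [0.23142386 0.47099442 0.23080733] [ 2.26428840e-01  9.74027551e-01 -4.99726500e-04 -2.46385946e-04] 0.9984919205393259 0.0187
```

View pics/scene0.png

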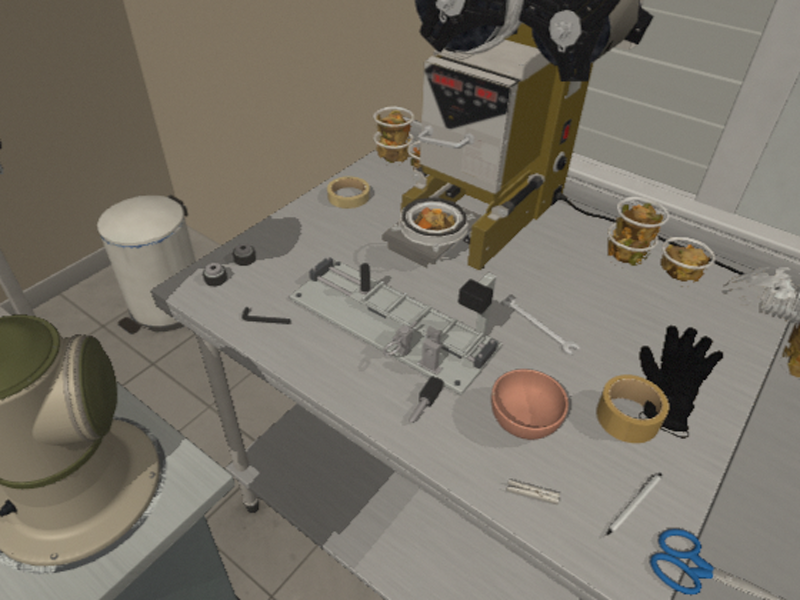

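View pics/top0.png

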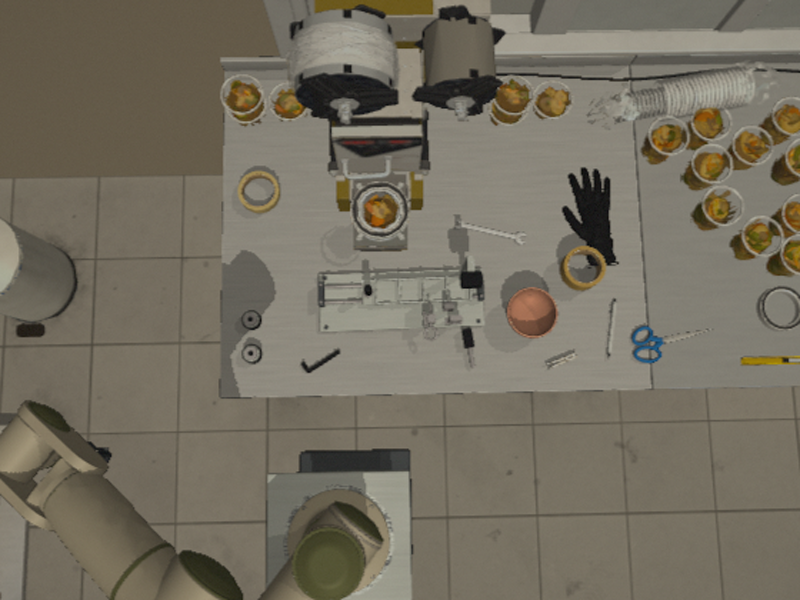

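The scene shows two rollers (top pixel 251,319 and 252,352), the shuttle in the middle, the lock pin at (468,345), the bowl at (532,312) and the bystanders. I'll enlarge this for exact readings.

Run:
```python
from bench import eyes
import cv2,numpy as np
def crop(n,x0,y0,w,h,k,f):
    im=eyes.grab_frame(n)["frame"][:,:,::-1]
    c=cv2.resize(im[y0:y0+h,x0:x0+w],None,fx=k,fy=k,interpolation=cv2.INTER_CUBIC)
    for x in range(x0-x0%10+10,x0+w,10): cv2.line(c,((x-x0)*k,0),((x-x0)*k,8 if x%50 else 20),(0,0,255),1)
    for y in range(y0-y0%10+10,y0+h,10): cv2.line(c,(0,(y-y0)*k),(8 if y%50 else 20,(y-y0)*k),(0,0,255),1)
    cv2.imwrite(f"pics/{f}.png",c)
crop("top",215,175,130,90,6,"tA")
crop("scene",195,175,160,120,5,"sA")
```

```text
(no output)
```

View pics/tA.png

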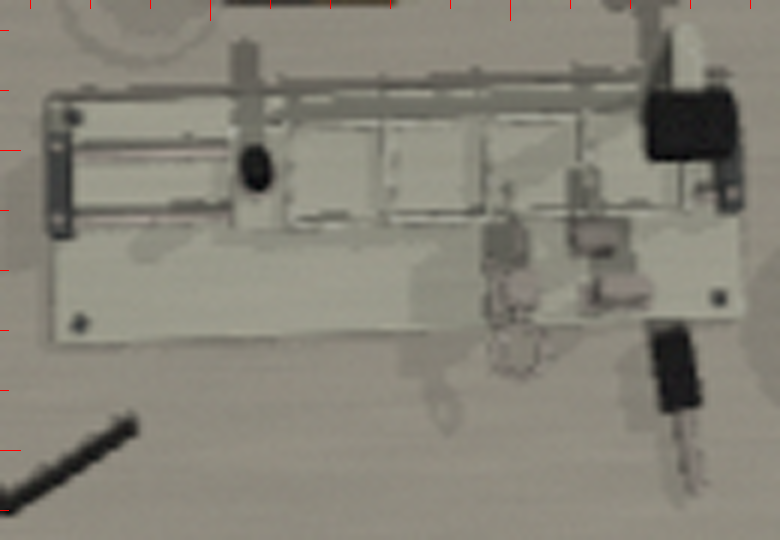

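View pics/sA.png

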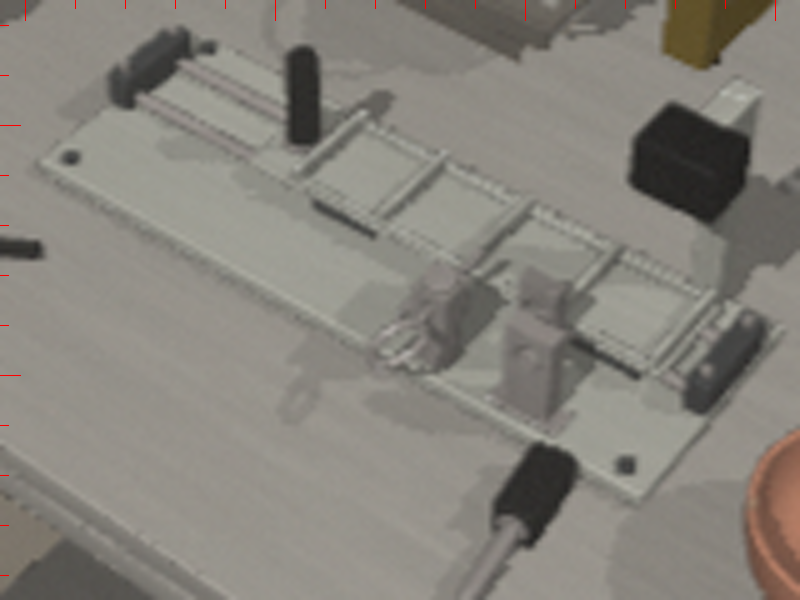

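The top crop shows the handle top at about (251,160), the clip ring at (517,352), the pin handle from (668,325) to (683,408) and its tip at (690,490). The rod points toward the robot. Next I need enlargements of the rollers and the pin.

```bash
cat > vis.py <<'E'
from bench import eyes
import cv2,numpy as np
from scipy.optimize import least_squares
def tile(n,x0,y0,w,h,k):
    im=eyes.grab_frame(n)["frame"][:,:,::-1]
    c=cv2.resize(im[y0:y0+h,x0:x0+w],None,fx=k,fy=k,interpolation=cv2.INTER_CUBIC)
    for x in range(x0-x0%10+10,x0+w,10): cv2.line(c,((x-x0)*k,0),((x-x0)*k,8 if x%50 else 20),(0,0,255),1)
    for y in range(y0-y0%10+10,y0+h,10): cv2.line(c,(0,(y-y0)*k),(8 if y%50 else 20,(y-y0)*k),(0,0,255),1)
    return c
CAM=None
def cam(n):
    global CAM
    if CAM is None: CAM={m:eyes.grab_frame(m) for m in("scene","top")}
    return CAM[n]
def proj(n,p):
    d=cam(n);q=d["view"][:3,:3]@np.asarray(p)+d["view"][:3,3];q=d["mtx"]@q;return q[:2]/q[2]
def tri(ps,pt):
    f=lambda p:np.r_[proj("scene",p)-ps,proj("top",p)-pt]
    r=least_squares(f,[.5,0,.03]);return r.x,np.abs(r.fun).max()
def onz(n,px,z):
    r=least_squares(lambda p:proj(n,[p[0],p[1],z])-px,[.5,0]);return r.x
E
python3 - <<'E'
from vis import *
a=tile("top",160,215,50,50,8);b=tile("scene",135,163,50,50,8)   # rollers
c=tile("top",310,215,50,25,8);d=tile("scene",275,255,50,50,8)
m=np.zeros((600,800,3),np.uint8);m[:400,:400]=a;m[:400,400:]=b
m[400:600,:400]=c;m[400:600,400:]=cv2.resize(tile("scene",280,255,40,40,5),(200,200)).repeat(1,0)[:200] if 0 else tile("scene",280,262,50,25,8)
cv2.imwrite("pics/m1.png",m)
S=lambda x,y:np.array([195+x/5,175+y/5]);T=lambda x,y:np.array([215+x/6,175+y/6])
for nm,s,t in [("handle",S(302,52),T(251,160)),("clipring",S(400,345),T(517,352)),("nearL",S(38,162),T(52,340)),("nearR",S(640,497),T(744,318)),("farL",S(205,42),T(47,97))]:
    print(nm,*tri(s,t))
for n in("top","scene"):
    im=cv2.cvtColor(eyes.grab_frame(n)["frame"],cv2.COLOR_RGB2HSV)
    mk=((im[...,0]<12)&(im[...,1]>90)&(im[...,2]>60)).astype(np.uint8)
    N,l,st,ce=cv2.connectedComponentsWithStats(mk)
    print(n,[(st[i].tolist(),ce[i].round(1).tolist()) for i in range(1,N) if st[i][4]>300])
E
```

```text
handle [ 0.55426412 -0.07429471  0.08535352] 0.00507546424412908
clipring [ 0.45510395 -0.21472212  0.04358567] 0.16534689730275431
nearL [0.46898476 0.03962503 0.004811  ] 0.45148162091467725
nearR [ 0.47468259 -0.34071396  0.00924061] 0.09064910936109527
farL [ 0.60642578  0.04220918 -0.00143701] 0.31392542060604
top [([355, 201, 35, 36, 938], [372.1, 218.3])]
scene [([345, 259, 53, 48, 2005], [370.1, 282.2])]
```

View pics/m1.png

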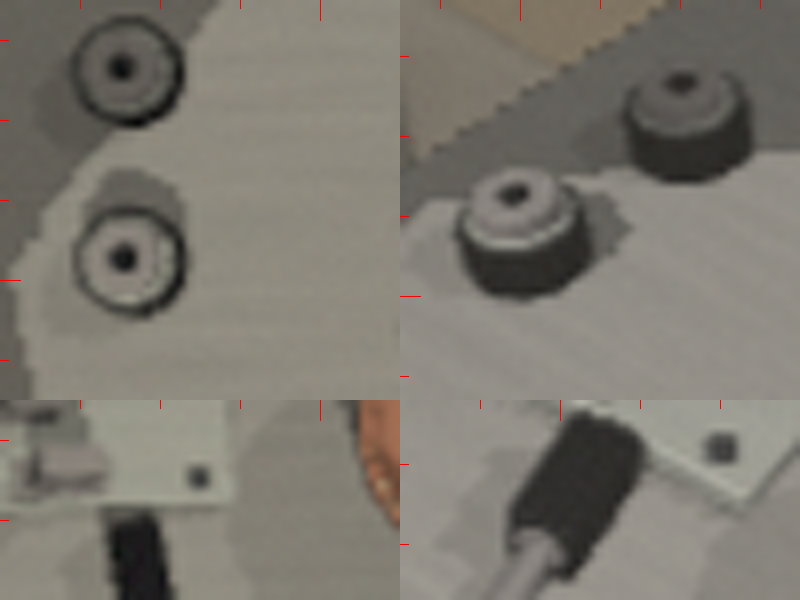

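Run:
```python
from vis import *
m=np.zeros((600,800,3),np.uint8)
m[:,:400]=tile("top",292,204,40,60,10);m[:400,400:]=tile("scene",268,225,40,40,10)
m[400:,400:]=tile("scene",275,270,40,20,10)
cv2.imwrite("pics/m2.png",m)
A=lambda x,y:np.array([160+x/8,215+y/8]);B=lambda x,y:np.array([135+(x-400)/8,163+y/8])
print(tri(B(682,83),A(122,68)),tri(B(515,194),A(123,259)))
print("bowl",onz("top",[372.3,218.5],.057), "eye",onz("scene",[195+525/5,175+352/5],.052))
```

```text
(array([0.49673084, 0.19353219, 0.02808866]), np.float64(0.16952798008227887)) (array([0.41918149, 0.19220884, 0.02796969]), np.float64(0.11913644782163146))
bowl [ 0.49773285 -0.44335246] eye [ 0.48186879 -0.26773158]
```

View pics/m2.png

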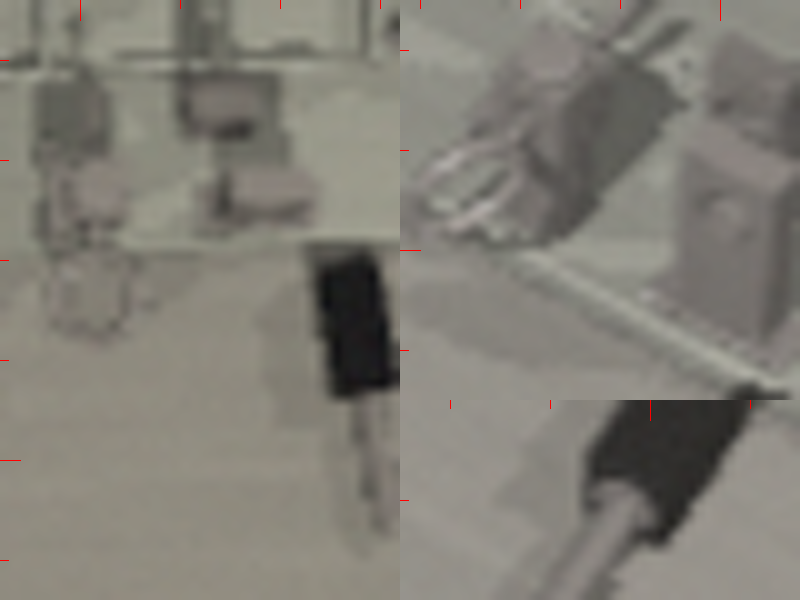

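Run:
```python
from vis import *
A=lambda x,y:np.array([292+x/10,204+y/10]);B=lambda x,y:np.array([268+(x-400)/10,225+y/10])
C=lambda x,y:np.array([275+(x-400)/10,270+(y-400)/10])
print("post",tri(B(550,58),A(102,190)),onz("top",A(102,190),.067),onz("scene",B(550,58),.067))
print("brack top",onz("top",A(270,188),.068),"hole",onz("scene",B(725,208),.052), "eyeplate top",onz("top",A(225,100),.068))
print("ring",tri(B(470,195),A(90,297)),onz("top",A(90,297),.052))
print("pin h back",onz("top",A(345,262),.022),"front",onz("top",A(362,388),.022),"tip",onz("top",A(383,530),.011))
print("pin front scene",onz("scene",C(618,492),.011))
# bed fit
pts=[("top",np.array([215+52/6,175+338/6]),(-.085,.205)),("top",np.array([215+743/6,175+316/6]),(-.085,-.175)),("top",np.array([215+47/6,175+97/6]),(.05,.205)),
("scene",np.array([195+40/5,175+160/5]),(-.085,.205)),("scene",np.array([195+640/5,175+493/5]),(-.085,-.175)),("scene",np.array([195+784/5,175+325/5]),(.05,-.175))]
def w(p,b,z):
    c,s=np.cos(p[2]),np.sin(p[2]);return [p[0]+c*b[0]-s*b[1],p[1]+s*b[0]+c*b[1],z]
f=lambda p:np.concatenate([proj(n,w(p,b,.012))-x for n,x,b in pts])
r=least_squares(f,[.557,-.164,.015]);print(r.x,r.fun.round(1))
```

```text
post (array([ 0.48530553, -0.21626879,  0.06499665]), np.float64(0.313891313364536)) [ 0.48598285 -0.21716095] [ 0.4831275  -0.21691101]
brack top [ 0.48549663 -0.27062231] hole [ 0.48156887 -0.2693634 ] eyeplate top [ 0.51408841 -0.25713133]
ring (array([ 0.45538561, -0.21442453,  0.04138402]), np.float64(0.20551088389146344)) [ 0.45352151 -0.21322259]
pin h back [ 0.46688392 -0.29832272] front [ 0.42553668 -0.30248524] tip [ 0.38005105 -0.30889552]
pin front scene [ 0.4246004  -0.30200262]
[ 0.55665967 -0.16498861  0.01508634] [-0.3  0.6  0.3  0.4 -0.2  0.3 -0.1 -1.4  0.3  0.2  0.5 -0.2]
```

Everything matches the given sizes: bed length 0.380, handle height 0.085, roller hubs 0.028, post 0.065. Now to pull the clip.

```bash
cat > rob.py <<'E'
from bench import env,kinematics,monitor,eyes,job
import numpy as np, cv2
BED=np.array([.5567,-.1650]);YAW=.0151
def b2w(x,y):
    c,s=np.cos(YAW),np.sin(YAW);return np.array([BED[0]+c*x-s*y,BED[1]+s*x+c*y])
def q(th): return [np.cos(th/2),np.sin(th/2),0.,0.]
def best(p,ths):
    o=[(abs(j[5]),t) for t in ths for j in [kinematics.ik(p,q(t))] if j is not None]
    return min(o)[1]
def go(x,y,z,th): env.reach([x,y,z],q(th))
def ln(x,y,z,v=.15,**k): return env.movel([x,y,z],velocity=v,**k)
def st(m=""):
    s=monitor.sense();print(m,"t%.1f"%s["clock"],s["position"].round(4),"gap%.3f"%s["finger_gap"],"gf",np.round(s["gripper_force"],1),"F",np.round(s["contact_force"],1));return s
def snap(f,*tiles):
    from vis import tile
    cv2.imwrite(f"pics/{f}.png",np.hstack([tile(*t) for t in tiles]))
E
python3 - <<'E'
from rob import *
x,y=.4515,-.2145
th=best([x,y,.033],[YAW,YAW+np.pi,YAW-np.pi]);print(th)
go(x,y,.15,th);ln(x,y,.034);env.close_gripper(40);st("grip")
ln(x-.065,y-.001,.034,.08);st("pulled")
ln(x-.065,y-.001,.14)
st("up")
snap("c1",("scene",200,180,160,120,5))
E
```

```text
0.0151
grip t5.1 [ 0.4516 -0.2146  0.0341] gap0.311 gf 39.1 F [-0.1 -0.7  0.6]
pulled t6.0 [ 0.3868 -0.2156  0.034 ] gap0.032 gf 39.1 F [-0.3 -0.2  0.6]
up t6.9 [ 0.3862 -0.2152  0.1392] gap0.033 gf 39.1 F [-0.3 -0.2 -0.1]
```

View pics/c1.png

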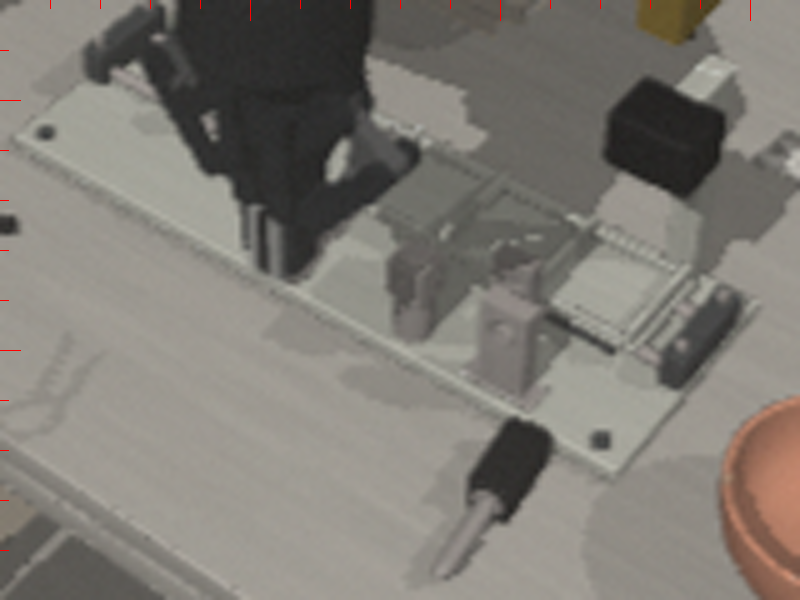

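The clip has left the post. Its shadow at about (60,390) suggests it is still held, but the gap shrank, so I'll look closer.

Run:
```python
from rob import *
snap("c2",("scene",195,180,50,75,8),("top",275,205,50,75,8))
```

```text
(no output)
```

View pics/c2.png

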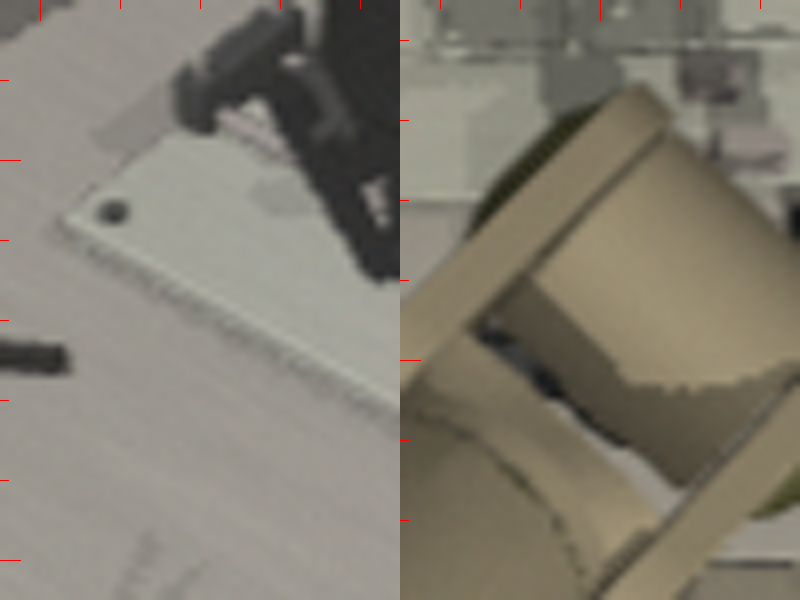

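Run:
```python
from rob import *
s=st()
ln(.40,-.12,.20)
snap("c3",("scene",180,150,100,75,8))
st()
```

```text
t7.0 [ 0.3862 -0.2152  0.1392] gap0.032 gf 39.1 F [ 0.5 -0.5 -0.6]
 t8.0 [ 0.3998 -0.1204  0.1995] gap0.031 gf 39.1 F [ 0.5  0.1 -0.6]
```

View pics/c3.png

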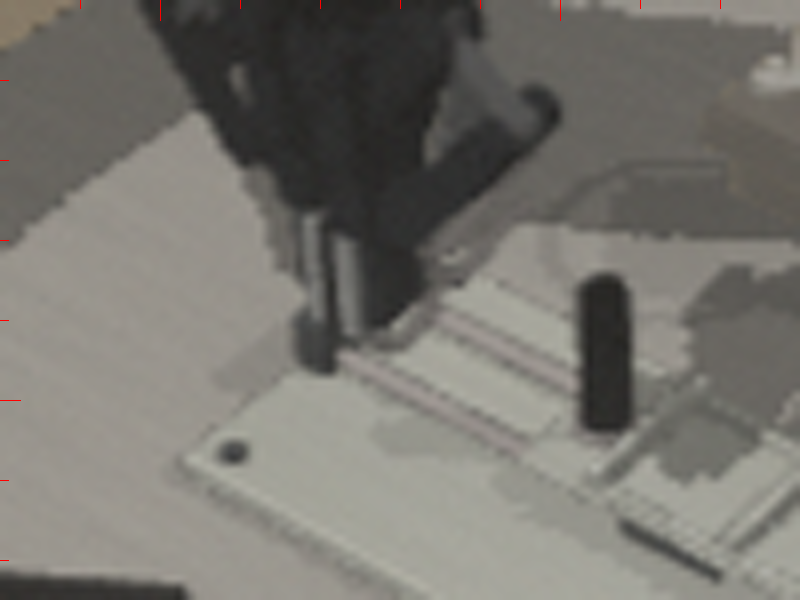

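Run:
```python
from rob import *
th=best([.40,-.12,.2],[YAW+2.2,YAW-2.2]);print(th)
go(.40,-.12,.2,th)
snap("c4",("scene",180,120,100,75,8))
st()
```

```text
2.2151
 t10.0 [ 0.4    -0.1201  0.2   ] gap0.026 gf 39.2 F [-0.1  1.   0.3]
```

View pics/c4.png

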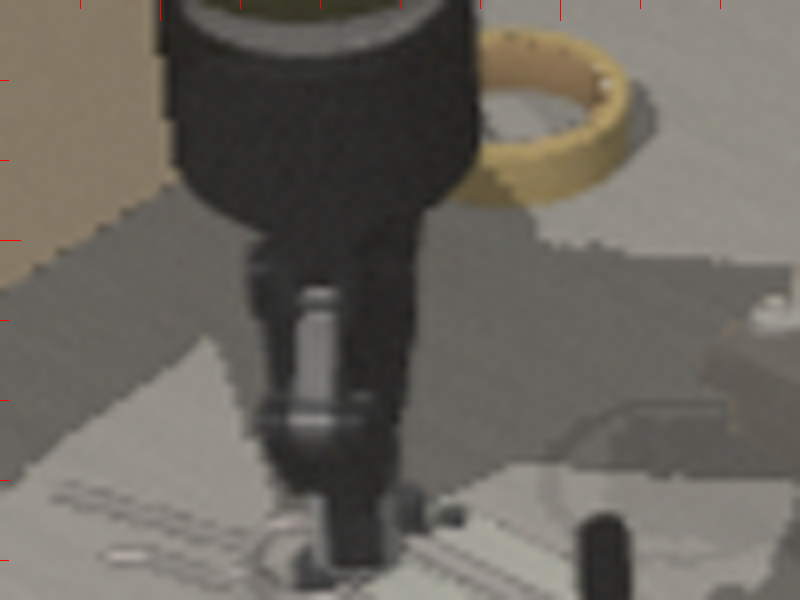

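The clip is held by the back of its ring: ring at (290,560), legs to the left. On to the bowl.

Run:
```python
from rob import *
go(.40,-.2,.2,YAW)
ln(.453,-.443,.2);st()
ln(.453,-.443,.066,.1);st("low")
env.release();env.hold(.3)
ln(.453,-.443,.2)
go(.40,-.10,.2,YAW)
snap("c5",("scene",330,240,80,75,5),("top",340,185,80,75,5))
st()
```

```text
t13.5 [ 0.453  -0.4427  0.2001] gap0.030 gf 39.1 F [ 0.1  0.4 -0.2]
low t15.0 [ 0.4532 -0.4433  0.0667] gap0.026 gf 39.1 F [ 0.6  0.9 -0.1]
 t18.6 [ 0.4004 -0.1008  0.2   ] gap1.002 gf 0.0 F [0.4 0.3 0.8]
```

View pics/c5.png

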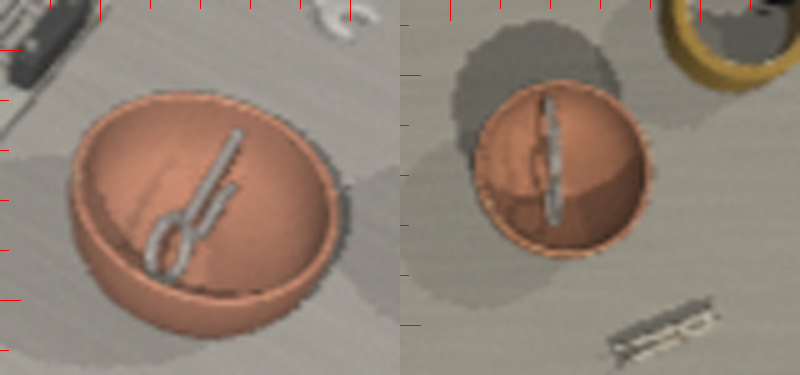

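The clip lies in the bowl. Next, slide the carriage.

```bash
python3 - <<'E'
from rob import *
x,y=.5543,-.0743
th=best([x,y,.05],[YAW,YAW+np.pi,YAW-np.pi])
go(x,y,.15,th);ln(x,y,.052);env.close_gripper(60);st("grip")
e=b2w(0,.23); print(ln(e[0],e[1],.052,.06,guard=15)); s=st("stop")
d=s["position"][:2]-BED;print("by",-np.sin(YAW)*d[0]+np.cos(YAW)*d[1],"bx",np.cos(YAW)*d[0]+np.sin(YAW)*d[1])
env.release();env.hold(.2);p=s["position"];ln(p[0],p[1],.15);st()
E
cat > roll.py <<'E'
from vis import *
# roller discs seen from above: dark blobs of roller size, centre of hub bore
def rollers():
    im=eyes.grab_frame("top")["frame"];g=cv2.cvtColor(cv2.resize(im,None,fx=4,fy=4,interpolation=cv2.INTER_CUBIC),cv2.COLOR_RGB2GRAY)
    c=cv2.HoughCircles(cv2.GaussianBlur(g,(5,5),0),cv2.HOUGH_GRADIENT,1,40,param1=80,param2=22,minRadius=24,maxRadius=31)
    out=[]
    for u,v,r in (c[0] if c is not None else []):
        u,v=u/4-.375,v/4-.375; p=onz("top",[u,v],.021)
        if .2<p[0]<.75 and -.6<p[1]<.3: out.append((p.round(4).tolist(),round(float(r)/4,1)))
    return out
E
python3 -c "
from roll import *;print(rollers())"
```

```text
grip t20.7 [ 0.5544 -0.0743  0.0523] gap0.196 gf 58.4 F [-1.8  0.3  3.6]
True
stop t22.1 [0.5525 0.012  0.0523] gap0.195 gf 60.4 F [-1.4 -3.4  4.8]
by 0.1769960280658104 bx -0.0015069421112602244
 t23.8 [0.552  0.012  0.1491] gap0.998 gf 0.0 F [-0.2 -0.4  0.1]
[([0.4982, 0.1929], 7.1)]
```

```bash
cat > chk.py <<'E'
from vis import *
def chk(px,n="top",R=14):   # px in the 800x600 first picture; template shift
    ref=cv2.imread(f"pics/{n}0.png");cur=cv2.resize(eyes.grab_frame(n)["frame"][:,:,::-1],(800,600),interpolation=cv2.INTER_CUBIC)
    u,v=px;t=ref[v-R:v+R,u-R:u+R];a=cur[v-70:v+70,max(0,u-70):u+70]
    m=cv2.matchTemplate(a,t,cv2.TM_CCOEFF_NORMED);_,s,_,l=cv2.minMaxLoc(m)
    return round(s,3),(l[0]+R-(u-max(0,u-70)),l[1]+R-70)
E
python3 - <<'E'
from chk import *
for n,px in[("top",(251,319)),("top",(252,352)),("top",(468,345)),("scene",(215,272)),("scene",(244,254)),("scene",(428,392))]: print(n,px,chk(px,n))
E
```

```text
top (251, 319) (0.591, (0, 0))
top (252, 352) (0.64, (-1, -34))
top (468, 345) (0.999, (0, 0))
scene (215, 272) (0.928, (0, 0))
scene (244, 254) (0.916, (0, 0))
scene (428, 392) (0.999, (0, 0))
```

```bash
python3 - <<'E'
from vis import *
from rob import b2w
for u in(330,430): 
    for v in (126,170,216): print(onz("top",[215+u/6,175+v/6],.031).round(4))
print(b2w(0,.036),b2w(0,-.02))
E
python3 - <<'E'
from rob import *
x,y=.4192,.1922
a=YAW+np.pi/4
t1=best([x,y,.007],[a,a+np.pi,a-np.pi]);t2=best([x,y,.007],[a+np.pi/2,a-np.pi/2])
go(.45,.12,.2,t1);go(x,y,.09,t1);print(ln(x,y,.0075,.1,guard=15));st()
env.close_gripper(25);st("sq1");env.release();ln(x,y,.06)
go(x,y,.06,t2);print(ln(x,y,.0075,.1,guard=15));env.close_gripper(60);st("sq2")
ln(x,y,.15);st("up")
E
```

```text
[ 0.582  -0.1159]
[ 0.5576 -0.1155]
[ 0.5323 -0.1151]
[ 0.581  -0.1705]
[ 0.5567 -0.17  ]
[ 0.5313 -0.1694]
[ 0.55615642 -0.1290041 ] [ 0.55700199 -0.18499772]
False
 t26.6 [0.4197 0.1922 0.0081] gap0.996 gf 0.0 F [1.2 0.5 0.4]
sq1 t27.0 [0.4194 0.1922 0.008 ] gap0.499 gf 24.7 F [-2.2 -0.5  5.5]
False
sq2 t30.6 [0.4195 0.1923 0.0083] gap0.485 gf 59.4 F [-2.3 -0.5 10.9]
up t31.7 [0.4187 0.1921 0.1492] gap0.487 gf 60.8 F [ 0.1 -0.3 -2.2]
```

```bash
cat > place.py <<'E'
from rob import *
def place(by,bx=0.):
    p=b2w(bx,by);a=YAW+np.pi/2
    th=best([*p,.04],[a,a-np.pi]);go(*p,.15,th);s=st("over")
    ln(*p,.045,.12);g=ln(*p,.0335,.04,guard=8);s=st(f"down {g}")
    return p
E
python3 - <<'E'
from place import *
p=place(.132)
env.release();env.hold(.2);st("rel")
ln(*p,.15);st()
go(.42,.05,.2,YAW)
snap("r1",("scene",200,160,80,75,5),("top",215,175,80,75,5))
E
```

```text
over t32.7 [ 0.5543 -0.0318  0.1498] gap0.489 gf 60.7 F [-0.5 -1.5 -2.2]
down True t34.1 [ 0.5551 -0.0331  0.0344] gap0.483 gf 61.5 F [-1.6 -0.3  7.1]
rel t34.8 [ 0.5546 -0.033   0.0338] gap1.001 gf 0.0 F [-0.9 -0.3  0.5]
 t35.7 [ 0.5542 -0.0329  0.1491] gap1.000 gf 0.0 F [ 0.  -0.1  0.2]
```

View pics/r1.png

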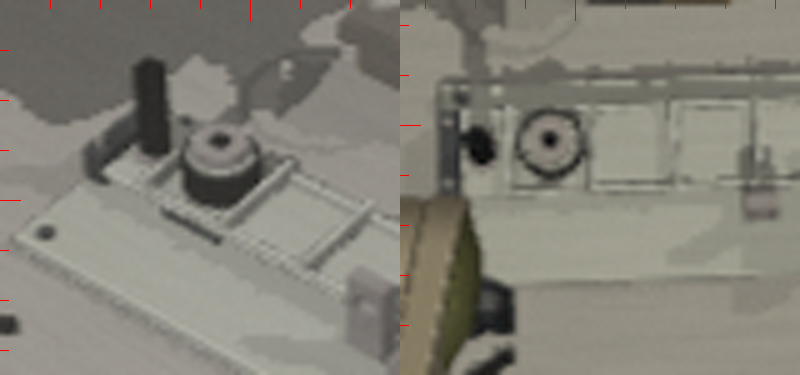

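The first roller sits flat in pocket 3, bore at top tile (549,139). Check that the second roller hasn't moved before picking it.

Run:
```python
from chk import *
import rob
rob.go(.45,-.1,.25,rob.YAW)
for n,px in[("top",(251,319)),("scene",(244,254)),("top",(468,345)),("scene",(428,392))]: print(n,px,chk(px,n))
```

```text
top (251, 319) (0.876, (0, 0))
scene (244, 254) (0.908, (0, 0))
top (468, 345) (0.999, (0, 0))
scene (428, 392) (0.999, (0, 0))
```

Run:
```python
from place import *
x,y=.4967,.1935
a=YAW+np.pi/4
t1=best([x,y,.007],[a,a+np.pi,a-np.pi]);t2=best([x,y,.007],[a+np.pi/2,a-np.pi/2])
go(x,y,.12,t1);print(ln(x,y,.0075,.1,guard=15))
env.close_gripper(25);st("sq1");env.release();ln(x,y,.06)
go(x,y,.06,t2);print(ln(x,y,.0075,.1,guard=15));env.close_gripper(60);s=st("sq2")
ln(x,y,.15);s=st("up")
if .4<s["finger_gap"]<.56:
    p=place(.078)
```

```text
False
sq1 t41.2 [0.4968 0.1936 0.0079] gap0.501 gf 25.1 F [-2.  -0.1  6.1]
False
sq2 t44.7 [0.4971 0.1936 0.0084] gap0.484 gf 59.9 F [-1.5 -1.   7. ]
up t45.8 [0.4962 0.1934 0.1491] gap0.483 gf 60.8 F [-0.5 -0.3 -1.3]
over t46.9 [ 0.5554 -0.0858  0.1498] gap0.486 gf 60.7 F [-1.1  0.6 -1.3]
down True t48.3 [ 0.5559 -0.0872  0.0344] gap0.485 gf 61.3 F [-0.4  0.   5.4]
```

Run:
```python
from place import *
p=b2w(0,.078)
env.release();env.hold(.2);ln(*p,.15);st("rel")
h=b2w(-.0005,.177);a=YAW+np.pi/2
th=best([*h,.05],[a,a-np.pi]);go(*h,.15,th);ln(*h,.053,.12);env.close_gripper(70);st("grip")
e=b2w(-.0005,.04);print(ln(*e,.053,.06,guard=15));s=st("stop")
env.hold(.3);s=st("hold");d=s["position"][:2]-BED;print("by",-np.sin(YAW)*d[0]+np.cos(YAW)*d[1])
```

```text
rel t49.9 [ 0.5551 -0.0869  0.1491] gap1.005 gf 0.0 F [ 0.4 -0.8 -1.1]
grip t52.0 [0.5514 0.0121 0.0533] gap0.189 gf 68.4 F [-14.9  -0.3  12.9]
True
stop t53.5 [ 0.5533 -0.0879  0.0534] gap0.192 gf 68.1 F [0.2 4.1 5.2]
hold t53.9 [ 0.5533 -0.0879  0.0533] gap0.188 gf 68.1 F [-0.5  2.6  4.8]
by 0.07713805384263869
```

The carriage travelled exactly 0.100 and is home. Release the handle, check the pin, and take it.

Run:
```python
from place import *
from chk import chk
s=monitor.sense();p=s["position"]
env.release();env.hold(.2);ln(p[0],p[1],.16);st()
go(.40,.05,.25,YAW)
for n,px in[("top",(468,345)),("scene",(428,392))]: print(n,px,chk(px,n))
for g,i in((.118,YAW+np.pi),(.118,YAW-np.pi),(.118+np.pi,YAW),(.118-np.pi,YAW)):
    for nm,P,t in(("g",[.4485,-.3003,.004],g),("i0",[.39,-.27,.046],i),("i1",[.455,-.27,.046],i)):
        j=kinematics.ik(P,q(t));print(nm,round(t,2),None if j is None else np.round(j,2).tolist())
snap("e1",("scene",265,215,40,60,10),("top",292,190,40,60,10))
```

```text
t55.6 [ 0.5529 -0.0878  0.1591] gap0.997 gf 0.0 F [-0.2  0.3  0.1]
top (468, 345) (0.999, (0, 0))
scene (428, 392) (0.999, (0, 0))
g 0.12 [-0.81, 0.63, 1.68, -0.0, 0.83, 0.65]
i0 3.16 [-0.85, 0.45, 1.85, -0.0, 0.84, -2.44]
i1 3.16 [-0.76, 0.54, 1.69, -0.0, 0.91, -2.34]
g 0.12 [-0.81, 0.63, 1.68, -0.0, 0.83, 0.65]
i0 -3.13 [-0.85, 0.45, 1.85, -0.0, 0.84, -2.44]
i1 -3.13 [-0.76, 0.54, 1.69, -0.0, 0.91, -2.34]
g 3.26 [-0.81, 0.63, 1.68, -0.0, 0.83, -2.5]
i0 0.02 [-0.85, 0.45, 1.85, -0.0, 0.84, 0.7]
i1 0.02 [-0.76, 0.54, 1.69, -0.0, 0.91, 0.8]
g -3.02 [-0.81, 0.63, 1.68, -0.0, 0.83, -2.5]
i0 0.02 [-0.85, 0.45, 1.85, -0.0, 0.84, 0.7]
i1 0.02 [-0.76, 0.54, 1.69, -0.0, 0.91, 0.8]
```

View pics/e1.png

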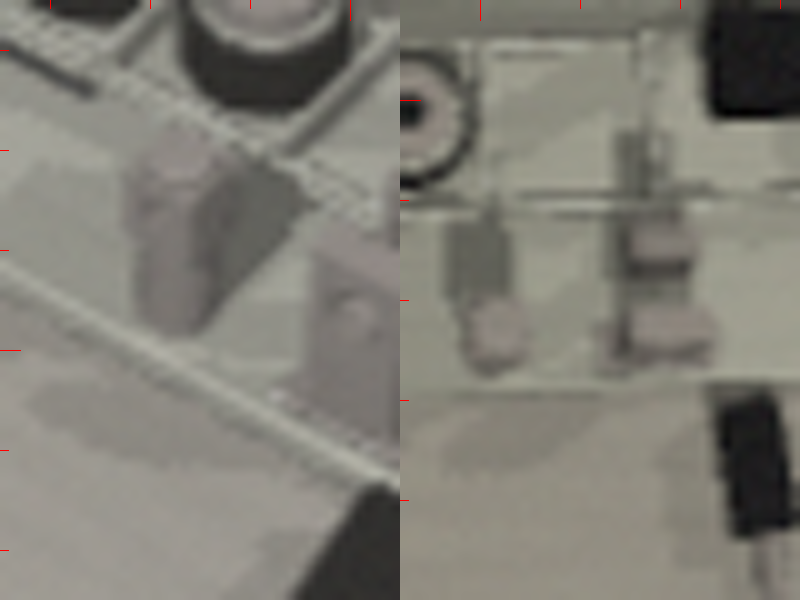

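The bracket's top face is at top tile (673,322), the eye plate is in line behind it, and the pin is unmoved.

Run:
```python
from place import *
x,y,t=.4485,-.3003,.118
go(.42,-.30,.2,t);ln(x,y,.13);print(ln(x,y,.0045,.08,guard=12));env.close_gripper(60);st("grip")
ln(x,y,.012,.05);ln(.43,y,.15);st("up")
go(.375,-.27,.15,YAW+np.pi);s=st("rot")
snap("p1",("scene",200,170,80,75,5),("top",285,200,80,75,5))
```

```text
False
grip t61.6 [ 0.4487 -0.3005  0.0048] gap0.243 gf 59.0 F [-0.2 -0.4  3.6]
up t63.0 [ 0.4297 -0.3     0.1491] gap0.240 gf 58.6 F [ 0.5 -0.4 -1.1]
rot t65.6 [ 0.375 -0.27   0.15 ] gap0.240 gf 58.6 F [-0.1  1.3 -0.8]
```

View pics/p1.png

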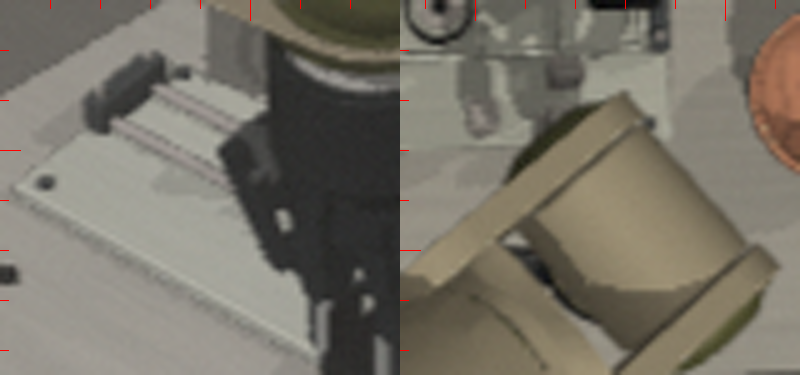

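The pin is held, gap steady at 0.240. Insert it under a force guard.

```bash
cat > ins.py <<'E'
from place import *
XF=.478
def L(x,dy=0,dz=0): return [x,-.2705-.0151*(XF-x)+dy,.0458+dz]
def f(): return np.round(monitor.sense()["contact_force"],1)
E
python3 - <<'E'
from ins import *
go(*L(.380),YAW+np.pi);env.hold(.3);st("pre")
for x in np.arange(.395,.4501,.005):
    g=ln(*L(x),.03,guard=6);s=st("ins %s"%g)
    if g: break
E
```

```text
pre t66.5 [ 0.3804 -0.2725  0.047 ] gap0.244 gf 58.6 F [ 0.9 -0.4 -0.4]
ins False t67.2 [ 0.395  -0.2716  0.0457] gap0.241 gf 58.6 F [-0.1  0.6 -1.5]
ins False t67.5 [ 0.4001 -0.2717  0.0458] gap0.245 gf 58.6 F [ 1.2 -0.3 -0.3]
ins False t67.8 [ 0.4051 -0.2716  0.0458] gap0.248 gf 58.6 F [ 0.2 -0.3 -2.1]
ins False t68.1 [ 0.4101 -0.2715  0.0458] gap0.241 gf 58.6 F [ 0.1 -0.1 -1.5]
ins False t68.4 [ 0.4151 -0.2714  0.0458] gap0.242 gf 58.6 F [-0.7  0.7 -1.2]
ins False t68.8 [ 0.4202 -0.2714  0.0458] gap0.240 gf 58.6 F [-0.5  1.4 -0.4]
ins False t69.1 [ 0.4251 -0.2713  0.0458] gap0.242 gf 58.6 F [ 0.2 -0.7 -0.9]
ins False t69.4 [ 0.4301 -0.2712  0.0458] gap0.241 gf 58.6 F [-0.2  0.7 -1.2]
ins False t69.7 [ 0.4351 -0.2711  0.0458] gap0.245 gf 58.6 F [ 0.2  0.5 -1.1]
ins False t70.0 [ 0.4401 -0.271   0.0458] gap0.241 gf 58.6 F [-1.   0.3 -0.9]
ins False t70.3 [ 0.4451 -0.271   0.0458] gap0.240 gf 58.6 F [-0.9  0.1 -1. ]
ins False t70.7 [ 0.4501 -0.2709  0.0458] gap0.241 gf 58.6 F [ 0.6 -0.2 -0.6]
```

Run:
```python
from ins import *
for x in np.arange(.453,.476,.002):
    g=ln(*L(x),.02,guard=12);s=st("ins %s"%g)
    if g: break
```

```text
ins False t71.0 [ 0.4531 -0.2709  0.0458] gap0.241 gf 58.7 F [ 0.2  0.  -1.2]
ins False t71.2 [ 0.4532 -0.2708  0.0457] gap0.245 gf 59.4 F [-12.5  -1.2   5.3]
ins False t71.5 [ 0.4533 -0.2708  0.0457] gap0.240 gf 60.4 F [-25.8  -1.8  12.4]
ins False t71.7 [ 0.4536 -0.2705  0.0455] gap0.242 gf 61.1 F [-36.6  -2.6  18. ]
ins False t72.0 [ 0.4543 -0.2705  0.0453] gap0.240 gf 61.6 F [-44.4  -4.6  19.7]
ins False t72.2 [ 0.456  -0.2704  0.045 ] gap0.240 gf 61.9 F [-45.8  -5.2  17.4]
ins False t72.5 [ 0.4574 -0.2705  0.0448] gap0.240 gf 62.4 F [-47.5  -6.   17.9]
ins False t72.7 [ 0.459  -0.2703  0.0446] gap0.244 gf 62.9 F [-50.3  -6.9  16.8]
ins False t73.0 [ 0.4605 -0.2703  0.0445] gap0.242 gf 63.4 F [-51.6  -6.6  16.4]
ins False t73.2 [ 0.4624 -0.2702  0.0441] gap0.239 gf 63.4 F [-52.2  -6.6  14. ]
ins False t73.5 [ 0.4633 -0.27    0.0437] gap0.239 gf 63.7 F [-57.2  -8.3  14.2]
ins False t73.7 [ 0.4652 -0.27    0.0435] gap0.240 gf 63.8 F [-56.6  -8.3  14.3]
```

The handle met the bracket at x=0.453, as expected. The guard counts per call, so the fingers then slid forward along the handle. I'll back off to open clear of the post, then push the pin home from behind with shut fingers.

Run:
```python
from ins import *
ln(*L(.4525),.05);st("back")
env.release();env.hold(.2);st("open")
ln(*L(.4525,0,.08));ln(*L(.39,0,.08));env.close_gripper(40)
ln(*L(.39));env.hold(.3);st("pre")
print(ln(*L(.47),.03,guard=12));st("touch")
```

```text
back t74.3 [ 0.4529 -0.271   0.0461] gap0.241 gf 62.1 F [-0.4 -0.5 -1.1]
open t75.2 [ 0.4525 -0.2709  0.0458] gap0.996 gf 0.0 F [-0.5  0.2  0.4]
pre t78.2 [ 0.3902 -0.272   0.0463] gap0.000 gf 0.0 F [-0.7  0.  -0.5]
True
touch t79.4 [ 0.4199 -0.2714  0.0461] gap0.000 gf 3.9 F [-1.  -0.   8.3]
```

Run:
```python
from ins import *
for x in (.424,.427,.430):
    ln(*L(x),.02,guard=20);s=st("push")
    if s["contact_force"][0]<-28: break
ln(*L(.39),.1);ln(*L(.39,0,.12));st("away")
go(.35,.15,.25,YAW);env.release()
from vis import *
im={n:eyes.grab_frame(n)["frame"] for n in("top","scene")}
# dark pin handle near the bracket: blob extents
for n,(x0,y0,x1,y1) in(("top",(295,215,345,262)),("scene",(255,235,320,290))):
    g=cv2.cvtColor(im[n],cv2.COLOR_RGB2GRAY)[y0:y1,x0:x1];N,l,st_,c=cv2.connectedComponentsWithStats((g<60).astype(np.uint8))
    print(n,[(st_[i][:4]+[x0,y0,0,0],st_[i][4],(c[i]+[x0,y0]).round(1)) for i in range(1,N) if st_[i][4]>15])
R=b2w(-.079,-.105)
for z in(.063,):
    for xx in(.432,.476): print(xx,proj("top",[xx,-.271,z]),proj("scene",[xx,-.271,z]))
```

```text
push t79.8 [ 0.4232 -0.2713  0.0463] gap0.000 gf 6.7 F [-10.2   1.2  10.2]
push t80.1 [ 0.4257 -0.2712  0.0464] gap0.003 gf 8.8 F [-13.1   0.5  14.6]
push t80.4 [ 0.4283 -0.2711  0.0466] gap0.000 gf 11.2 F [-17.8   0.8  18.1]
away t81.9 [ 0.3898 -0.2715  0.165 ] gap-0.002 gf 0.0 F [ 0.9 -0.2 -0.2]
top [(array([316, 229,   6,  14]), np.int32(81), array([318.5, 235.4]))]
scene [(array([283, 249,  18,  21]), np.int32(219), array([291.4, 258.8]))]
0.432 [319.51272297 239.69492978] [288.56503101 255.72151227]
0.476 [319.0825593  225.95978075] [299.94296549 244.30262424]
```

Image check: the pin's handle spans x≈0.423 to 0.466, so it is still about 9 mm out and drooping a little. I'll regrip near its rear, lift it level and press it home.

Run:
```python
from ins import *
go(*L(.437,0,.10),YAW+np.pi);print(ln(*L(.437,0,-.003),.08,guard=12));st("at")
env.close_gripper(60);st("grip")
ln(*L(.437,0,0),.02);s=st("lift");f0=s["contact_force"][0]
for x in np.arange(.439,.4581,.002):
    ln(*L(x),.02);s=st("in")
    if s["contact_force"][0]-f0<-28: break
```

```text
False
at t91.1 [ 0.4372 -0.2713  0.0432] gap1.004 gf 0.0 F [ 0.1 -0.   0.2]
grip t91.7 [ 0.437  -0.2711  0.0429] gap0.231 gf 60.4 F [-0.   0.9  2.1]
lift t92.0 [ 0.4366 -0.2709  0.0454] gap0.235 gf 59.6 F [-0.8 -0.4 -5.3]
in t92.2 [ 0.4386 -0.2707  0.0453] gap0.232 gf 59.4 F [-2.3  0.8 -5.8]
in t92.5 [ 0.4409 -0.2708  0.0456] gap0.238 gf 59.3 F [-2.1  1.  -6.2]
in t92.7 [ 0.4422 -0.2707  0.0456] gap0.232 gf 59.6 F [-6.1  1.1 -4.2]
in t93.0 [ 0.4432 -0.2705  0.0455] gap0.230 gf 60.0 F [-13.4  -0.   -1.5]
in t93.2 [ 0.4441 -0.2704  0.0454] gap0.232 gf 60.5 F [-20.9  -0.1   2.5]
in t93.5 [ 0.4449 -0.2704  0.0453] gap0.236 gf 61.0 F [-28.8  -0.5   5.9]
```

```bash
cat > pinchk.py <<'E'
from vis import *
def pin():
    for n,(x0,y0,x1,y1) in(("top",(295,210,345,262)),("scene",(255,230,320,290))):
        im=eyes.grab_frame(n)["frame"];g=cv2.cvtColor(im,cv2.COLOR_RGB2GRAY)[y0:y1,x0:x1];N,l,s,c=cv2.connectedComponentsWithStats((g<60).astype(np.uint8))
        print(n,[((s[i][:4]+[x0,y0,0,0]).tolist(),int(s[i][4]),(c[i]+[x0,y0]).round(1).tolist()) for i in range(1,N) if s[i][4]>15])
    im=eyes.grab_frame("top")["frame"];print(im[216:248,319].mean(1).astype(int).tolist())
E
python3 - <<'E'
from ins import *
s=monitor.sense();x=s["position"][0]
ln(*L(x-.0005),.02);env.hold(.2);st("relaxed")
env.release();env.hold(.3);ln(*L(.443,0,.11));go(.35,.15,.25,YAW);env.hold(.2);st()
from pinchk import pin;pin()
E
```

```text
relaxed t94.1 [ 0.4446 -0.2706  0.046 ] gap0.235 gf 60.0 F [-2.3  5.2 -0.9]
 t99.5 [0.3501 0.1499 0.25  ] gap0.997 gf 0.0 F [0.1 0.4 0.8]
top [([315, 227, 7, 14], 85, [318.5, 233.4])]
scene [([285, 247, 17, 20], 212, [292.9, 256.1])]
[104, 100, 93, 92, 107, 129, 132, 133, 116, 115, 89, 52, 34, 33, 32, 36, 35, 36, 31, 35, 36, 35, 36, 34, 34, 126, 136, 139, 141, 138, 140, 139]
```

```bash
cat > fit.py <<'E'
from vis import *
from scipy.optimize import minimize
def fit():
    K=4;M={}
    for n,(x0,y0,x1,y1) in(("top",(300,215,335,255)),("scene",(270,235,315,285))):
        g=cv2.cvtColor(eyes.grab_frame(n)["frame"],cv2.COLOR_RGB2GRAY)[y0:y1,x0:x1]
        M[n]=(np.clip((95-cv2.resize(g,None,fx=K,fy=K,interpolation=cv2.INTER_LINEAR).astype(float))/60,0,1),x0,y0)
    def cost(p):
        x,y,z,pi,sx,sy=p;c,s=np.cos(pi),np.sin(pi);tot=0
        for n,(m,x0,y0) in M.items():
            P=[]
            for a in(0,-.044):
                for b in(-.011,.011):
                    for h in(-.011,.011): P.append([x+c*a-s*h-.0151*b,y+b+.0151*a,z+s*a+c*h])
            o=np.array([sx,sy]) if n=="scene" else 0
            uv=np.array([proj(n,q)+o for q in P]);uv=(uv-[x0,y0]+.5)*K-.5
            h=cv2.convexHull(uv.astype(np.float32))[:,0]
            im=np.zeros(m.shape,np.uint8);cv2.fillConvexPoly(im,np.round(h*256).astype(np.int32),255,cv2.LINE_AA,8)
            tot+=np.abs(im/255.-m).sum()
        return tot+20*(sx**2+sy**2)
    best=None
    for x in(.465,.472,.479):
        for pi in(0,.1):
            i=np.array([x,-.271,.052,pi,0,0]);S=np.vstack([i]+[i+d for d in np.diag([.006,.004,.004,.08,1,1])])
            r=minimize(cost,i,method="Nelder-Mead",options=dict(initial_simplex=S,maxiter=600))
            if best is None or r.fun<best.fun: best=r
    print("front x,y,z,pitch",best.x.round(4),round(best.fun,1))
if __name__=="__main__":
    fit()
    im=eyes.grab_frame("top")["frame"].mean(2).astype(int)
    print("top");print(im[216:230,310:328])
    im=eyes.grab_frame("scene")["frame"].mean(2).astype(int)
    print("scene");print(im[238:262,284:308])
    for z in(.012,.068): print(proj("top",[.4795,-.271,z]),proj("top",[.476,-.271,z]))
E
python3 fit.py
```

```text
front x,y,z,pitch [ 0.4782 -0.2691  0.0366 -0.0058 -0.5437 -0.5796] 2130.3
top
[[142 137 113  94  72  60  71  94 116 102  76 114 146 153 152 152 151 150]
 [142 137 113  94  75  60  58  93 115 102  86 129 151 150 152 152 151 151]
 [136 136 133 107  91  90  82  80  93  93  99 135 150 150 150 150 150 151]
 [136 135 136 112  94  93  85  77  88  91 101 135 151 150 152 151 152 152]
 [138 137 138 113  99 106 112 106 106 107 114 135 143 149 151 153 153 152]
 [137 138 138 111  92 115 130 128 129 129 130 132 136 146 153 151 152 152]
 [136 122 116 103  83 115 133 132 131 131 133 132 131 135 147 153 152 153]
 [137 121 114  93  74 116 131 132 133 132 135 132 131 133 144 152 151 152]
 [149 131 118  89  66  93 107 111 117 117 109 101 103 125 146 149 150 151]
 [139 126 119  91  62  64  67  93 117 113  86  89 115 134 148 151 152 153]
 [137 126 119  99  78  69  67  75  88  89  79 103 118 140 153 154 154 154]
 [136 121 112  94  76  64  47  42  49  52  50  56 124 147 149 150 150 150]
 [144 142 139 112  84  58  37  31  37  35  36  35  86 113 121 121 120 119]
 [116 115 125 107  88  62  35  31  33  33  33 
[... 1872 characters left out ...]
 48  47  48  48  45  47  46  47  46  45  45  44  52  71
   79 103  99  88  99 133]
 [ 85  54  47  49  48  47  49  47  44  47  46  48  46  46  44  48  70  78
   80 104  97  93 118 133]
 [ 65  49  47  48  49  46  48  47  49  48  47  44  43  43  48  76  84  83
   81 107  99 115 129 131]
 [ 63  46  48  50  49  47  45  47  46  47  44  44  45  43  67  88  85  92
  116 124 116 124 132 135]
 [ 72  46  46  48  46  47  48  49  47  46  47  42  43  55  89 107 107  98
  114 136 134 131 135 126]
 [ 87  45  47  48  46  47  47  49  46  45  43  46  60  80  93  99 104 142
  153 133 119 141 135 141]]
[317.7787157  226.91174984] [317.81141019 227.96882573]
[319.17705185 224.66539214] [319.21126249 225.75636597]
```

The rod is visible between bracket and handle (top columns 317–320, rows 224–226), so there is a gap of about 7 mm. I'll fit the handle's pitch with a stricter mask.

```bash
sed -i 's/np.clip((95-/np.clip((78-/; s#/60,0,1)#/25,0,1)#' fit.py; sed -i 's/np.clip((78-cv2/np.clip(((78 if n=="scene" else 58)-cv2/' fit.py; python3 fit.py | head -1
python3 - <<'E'
from vis import *
im=eyes.grab_frame("top")["frame"].mean(2).astype(int);print(im[226:244,312:326])
im=eyes.grab_frame("scene")["frame"].mean(2).astype(int);print(im[262:274,278:302])
E
```

```text
front x,y,z,pitch [ 0.4781 -0.2683  0.0354  0.0974 -0.5362 -0.95  ] 1511.4
[[119 101  78  70  70  75  88  89  79 104 120 140 152 153]
 [111  94  75  65  48  44  48  51  51  56 123 148 150 150]
 [139 112  85  59  35  31  32  38  33  35  88 113 119 121]
 [127 106  87  60  34  32  30  31  33  36  81 115 125 126]
 [126 105  86  61  33  31  31  32  36  34  89 126 136 136]
 [133 132 111  65  35  28  34  35  32  33  90 131 140 140]
 [137 140 116  69  35  37  33  35  33  36  88 129 140 140]
 [139 139 134 102  53  36  34  33  33  36  71 121 139 139]
 [136 138 137 104  57  35  33  34  33  36  65 120 140 140]
 [138 137 137 105  56  35  33  36  36  33  66 121 137 138]
 [137 137 135 104  55  33  33  35  32  36  67 119 137 139]
 [133 137 137 104  55  37  33  33  35  32  66 120 140 139]
 [134 138 140 107  56  33  35  35  34  33  68 121 139 142]
 [135 138 139 105  56  39  32  34  37  35  69 124 142 143]
 [136 138 139 107  56  34  33  35  36  31  88 128 140 141]
 [133 140 139 134 127 126 126 126 126 126 130 138 138 137]
 [129 135 139 138 138 136 137 138 138 135 137 136 135 135]
 [127 134 139 138 137 
[... 550 characters left out ...]
36 136 136 137 145 148 148 148 147 147 145 140 122 129 147 143 119
  103 103 131 149 148 146]
 [134 136 136 136 142 150 150 150 150 149 147 148 149 146 146 149 147 146
  143 143 147 149 151 149]
 [135 135 134 142 149 150 149 149 151 152 150 149 148 147 147 148 148 148
  149 149 150 149 149 150]
 [136 136 142 148 150 150 150 151 151 151 150 151 149 147 146 146 149 149
  149 149 148 148 149 149]
 [136 136 145 148 149 150 149 151 151 150 150 151 151 149 148 147 146 147
  149 149 148 149 149 150]
 [136 145 149 149 149 149 149 151 151 150 150 151 151 152 150 149 150 147
  148 148 148 150 149 150]
 [144 149 149 151 148 149 146 146 148 150 152 153 152 153 153 151 152 149
  147 148 148 149 151 149]]
```

Run:
```python
from vis import *
print("rear top +y",tri(np.array([283.6,257.8]),np.array([315.2,240.6])))
print("front top +y?",tri(np.array([293.6,245.8]),np.array([315.2,226.8])))
print("front top -y?",tri(np.array([302,249.5]),np.array([321.8,226.6])))
for P in([.479,-.26,.063],[.479,-.282,.063],[.435,-.26,.063],[.435,-.282,.041],[.435,-.26,.041]):print(P,proj("top",P).round(1),proj("scene",P).round(1))
```

```text
rear top +y (array([ 0.43094947, -0.2584241 ,  0.04779522]), np.float64(0.011854223897103111))
front top +y? (array([ 0.47318095, -0.25743312,  0.05135863]), np.float64(0.6074332485322316))
front top -y? (array([ 0.47419383, -0.27954133,  0.05286798]), np.float64(0.29991490063264337))
[0.479, -0.26, 0.063] [315.6 225.1] [296.8 241.4]
[0.479, -0.282, 0.063] [322.5 225. ] [304.6 245.8]
[0.435, -0.26, 0.063] [316.  238.8] [285.4 252.6]
[0.435, -0.282, 0.041] [322.3 239.4] [292.9 263.7]
[0.435, -0.26, 0.041] [315.5 239.5] [285.1 259. ]
```

The handle sits nose-up and low, so the pin is cocked in the eye. I'll draw it out, lay it flat on the bench to level it, regrip and reinsert, this time without backing off.

Run:
```python
from ins import *
go(*L(.443,0,.10),YAW+np.pi);print(ln(*L(.443,0,-.005),.08,guard=12));st("at")
env.close_gripper(60);st("grip")
for x in(.43,.41,.383): ln(*L(x,0,-.005),.06);st("out")
p=L(.383);print(ln(p[0],p[1],-.002+.006,.04,guard=6));st("bench")
```

```text
False
at t105.2 [ 0.4432 -0.2712  0.0412] gap0.998 gf 0.0 F [-0.2 -0.2 -0.4]
grip t105.8 [ 0.443  -0.271   0.0409] gap0.240 gf 60.1 F [-0.6  1.   2.7]
out t106.2 [ 0.4296 -0.2713  0.0408] gap0.239 gf 59.8 F [ 0.3  0.  -1. ]
out t106.7 [ 0.4099 -0.2717  0.041 ] gap0.238 gf 59.7 F [-0.7  0.7 -0.3]
out t107.3 [ 0.383  -0.2721  0.0409] gap0.242 gf 59.7 F [-0.7 -1.  -0.6]
True
bench t108.0 [ 0.3829 -0.272   0.0098] gap0.238 gf 61.2 F [-1.2  0.4  8.3]
```

Run:
```python
from ins import *
from vis import *
env.release();env.hold(.3);p=monitor.sense()["position"];ln(p[0],p[1],.12);go(.40,.1,.2,YAW+np.pi)
st()
for n,(x0,y0,x1,y1) in(("top",(300,225,345,275)),("scene",(240,240,320,300))):
    g=cv2.cvtColor(eyes.grab_frame(n)["frame"],cv2.COLOR_RGB2GRAY)[y0:y1,x0:x1];N,l,s,c=cv2.connectedComponentsWithStats((g<60).astype(np.uint8))
    for i in range(1,N):
        if s[i][4]>40:
            pts=np.argwhere(l==i)[:,::-1].astype(np.float32);r=cv2.minAreaRect(pts);print(n,s[i][4],(s[i][:2]+[x0,y0]),s[i][2:4],(c[i]+[x0,y0]).round(2),r[1:], onz(n,c[i]+[x0,y0],.022 if n=="top" else .013))
im=eyes.grab_frame("top")["frame"].mean(2).astype(int);print(im[232:262,312:328])
```

```text
t111.2 [0.4002 0.0994 0.1997] gap1.000 gf 0.0 F [-0.6 -0.   0.4]
top 87 [316 246] [ 7 14] [318.77 252.64] ((13.0, 6.0), 90.0) [ 0.39411588 -0.27079992]
scene 212 [269 272] [18 20] [277.55 281.71] ((10.60660171508789, 20.50609588623047), 45.0) [ 0.39055165 -0.27291895]
[[138 139 139 140 116  94 105 130 141 140 140 141 140 141 140 140]
 [139 139 134 130 107 102 117 123 132 139 140 141 138 140 140 141]
 [138 136 131 125  98 100 119 122 131 139 138 138 139 140 140 140]
 [137 131 125 128  96  95 119 119 131 139 139 140 140 140 141 139]
 [137 130 126 126  99  97 118 120 128 137 136 137 137 138 139 140]
 [138 132 127 127  98  95 120 122 132 139 138 138 141 139 139 140]
 [139 132 128 129  99  97 118 122 133 140 141 141 141 141 141 141]
 [139 132 127 127 100  94 120 122 135 140 141 141 142 142 141 141]
 [140 131 129 130  99  96 121 126 135 143 142 142 141 140 142 143]
 [139 131 109  94  88  98 121 128 115 127 140 139 138 139 138 137]
 [139 131 104  84  85  96 119 123 106 123 137 135 137 136 135 136]
 [139 132 103  85  86  94 117 121 104 125 137 138 139 139 140 139]
 [140 138 128 101  85  85 1
[... 479 characters left out ...]
  23  68 124 140 141 142 141]
 [128 127 127  90  38  30  29  30  29  29  68 121 138 138 140 139]
 [126 128 127  90  38  32  26  25  28  30  50 116 136 137 138 138]
 [128 126 127  90  38  28  30  29  31  26  47 116 137 136 138 138]
 [127 127 126  91  38  31  31  32  28  30  47 114 138 138 138 139]
 [127 127 128  90  36  29  27  28  29  28  45 116 138 138 138 140]
 [128 129 128  95  46  29  29  26  32  31  35 116 139 140 138 140]
 [128 128 128 110  63  29  29  30  30  32  27 117 141 141 141 141]
 [130 130 130 114  68  21  20  37  46  45  66 123 144 143 145 143]
 [129 131 129 128 122 121 122 122 122 129 136 141 142 143 144 143]
 [130 128 128 131 129 130 131 136 140 139 142 140 143 142 140 141]]
```

The pin lies flat with its rod toward the bracket. Regrip and reinsert.

Run:
```python
from ins import *
x,y=.393,-.2713
go(x,y,.10,YAW+np.pi);print(ln(x,y,.0045,.08,guard=12));env.close_gripper(60);st("grip")
ln(*L(x),.06);env.hold(.2);s=st("up");f0=s["contact_force"]
for X in list(np.arange(.40,.4481,.008))+list(np.arange(.449,.4581,.001)):
    ln(*L(X),.03);s=st("in %.3f"%X)
    if s["contact_force"][0]-f0[0]<-30: break
```

```text
False
grip t114.9 [ 0.3931 -0.2714  0.0048] gap0.241 gf 59.3 F [0.  1.6 4.6]
up t115.9 [ 0.3929 -0.2716  0.0455] gap0.242 gf 58.7 F [-0.5  1.2 -1.7]
in 0.400 t116.3 [ 0.4002 -0.2716  0.0457] gap0.244 gf 58.7 F [-0.4 -0.8 -1.2]
in 0.408 t116.7 [ 0.4081 -0.2715  0.0458] gap0.245 gf 58.7 F [ 0.2 -0.2 -1.8]
in 0.416 t117.1 [ 0.4161 -0.2714  0.0457] gap0.239 gf 58.7 F [-1.3 -0.  -0.8]
in 0.424 t117.6 [ 0.4241 -0.2713  0.0458] gap0.241 gf 58.7 F [ 0.   0.6 -1.4]
in 0.432 t118.0 [ 0.4321 -0.2711  0.0457] gap0.246 gf 58.7 F [ 0.1  0.4 -1.2]
in 0.440 t118.4 [ 0.4401 -0.271   0.0457] gap0.238 gf 58.7 F [-0.1  0.4 -1.5]
in 0.448 t118.8 [ 0.4481 -0.2709  0.0457] gap0.237 gf 58.7 F [-0.3 -0.4 -1. ]
in 0.449 t119.1 [ 0.449  -0.271   0.0458] gap0.242 gf 58.7 F [-0.5 -0.4 -1.4]
in 0.450 t119.3 [ 0.45   -0.2709  0.0458] gap0.243 gf 58.7 F [-0.3  0.8 -0.5]
in 0.451 t119.6 [ 0.451  -0.2709  0.0458] gap0.241 gf 58.7 F [-0.1 -0.2 -0.7]
in 0.452 t119.8 [ 0.4521 -0.2709  0.0458] gap0.239 gf 58.7 F [ 0.1  0.3 -1.3]
in 0.453 t120.1 [ 0.453  -0.2709  0.0458] gap0.241 gf 58.7 F [ 0.6  0.2 -1.3]
in 0.454 t120.3 [ 0.4541 -0.2708  0.0458] gap0.244 gf 58.7 F [ 0.5  0.8 -1.2]
in 0.455 t120.6 [ 0.455  -0.2709  0.0458] gap0.243 gf 58.7 F [-0.2  0.  -0.2]
in 0.456 t120.8 [ 0.456  -0.2708  0.0458] gap0.242 gf 58.7 F [ 1.   0.8 -0.8]
in 0.457 t121.1 [ 0.457  -0.2708  0.0458] gap0.241 gf 58.7 F [0.  0.9 0.1]
in 0.458 t121.3 [ 0.458  -0.2708  0.0458] gap0.244 gf 58.7 F [ 0.1 -0.8 -0.8]
```

Run:
```python
from ins import *
for X in np.arange(.459,.4701,.001):
    ln(*L(X),.03);s=st("in %.3f"%X)
    if s["contact_force"][0]<-25: break
```

```text
in 0.459 t121.6 [ 0.4581 -0.2708  0.0457] gap0.244 gf 59.1 F [-5.4 -0.6  1.5]
in 0.460 t121.8 [ 0.4581 -0.2707  0.0457] gap0.241 gf 59.5 F [-12.7  -1.7   5.2]
in 0.461 t122.1 [ 0.4581 -0.2707  0.0456] gap0.243 gf 59.9 F [-19.6  -2.3   7.7]
in 0.462 t122.3 [ 0.4582 -0.2707  0.0456] gap0.240 gf 60.3 F [-25.4  -3.   11.8]
```

Firm stop at 0.4581. Unload and open right there.

Run:
```python
from ins import *
ln(*L(.4585),.03);st("relax")
env.release();env.hold(.3);st("open")
ln(*L(.4585,0,.10),.1);go(.35,.15,.25,YAW);env.hold(.2);st()
from vis import *
from pinchk import pin;pin()
im=eyes.grab_frame("top")["frame"].mean(2).astype(int);print(im[218:230,310:326])
```

```text
relax t122.6 [ 0.4581 -0.2709  0.0458] gap0.245 gf 59.0 F [-6.1 -2.7  0.9]
open t123.5 [ 0.4585 -0.2708  0.0458] gap1.003 gf 0.0 F [-0.  -0.4  0.1]
 t128.2 [0.35 0.15 0.25] gap0.996 gf 0.0 F [-0.3 -0.4 -0.8]
top [([315, 225, 7, 14], 85, [318.4, 231.5])]
scene [([286, 245, 17, 20], 209, [294.2, 254.4])]
[103, 102, 94, 90, 108, 128, 131, 133, 101, 65, 39, 35, 34, 31, 31, 34, 34, 30, 36, 34, 32, 34, 34, 100, 136, 136, 137, 139, 140, 140, 141, 140]
[[137 136 131 109  91  88  82  81  93  94 100 135 151 150 151 150]
 [136 136 136 113  93  94  85  79  87  91 101 138 150 150 152 152]
 [136 138 138 114  99 108 113 107 106 106 115 135 144 148 152 153]
 [137 138 137 113  91 115 131 127 129 128 129 131 134 145 152 151]
 [136 122 115 103  83 115 133 131 132 132 133 131 132 135 147 152]
 [136 119 113  95  72 116 132 130 133 132 133 131 130 134 146 151]
 [150 133 117  91  67  93 106 110 107 102 102 100 103 124 146 149]
 [139 127 119  91  63  55  54  60  66  65  58  53 105 135 147 152]
 [139 126 116 100  77  51  32  36  40  36  35  34 100 140 152 153]
 [138 121 111  93  75  57  34  35  33  34  32  31  95 139 149 149]
 [143 142 138 113  86  57  34  31  33  32  33  35  78 111 120 121]
 [117 116 126 108  88  62  38  30  33  34  34  33  81 116 126 126]]
```

Now nearly flush: dark starts at row 225 and the rod no longer shows. One gentle push from behind, at the height of the drooped handle, to make sure.

Run:
```python
from ins import *
env.close_gripper(40);go(*L(.39,0,.03),YAW+np.pi);ln(*L(.39,0,-.010));env.hold(.3);f0=st("pre")["contact_force"][0]
ln(*L(.412,0,-.010),.05)
for X in np.arange(.414,.4401,.002):
    ln(*L(X,0,-.010),.03);s=monitor.sense();F=s["contact_force"];print(s["position"].round(4),F.round(1))
    if F[0]-f0<-22: break
ln(*L(.39,0,-.010),.1);ln(*L(.39,0,.1));go(.35,.15,.25,YAW);env.release();env.hold(.2);st()
from pinchk import pin;pin()
```

```text
pre t133.3 [ 0.3902 -0.2721  0.0364] gap0.004 gf 0.0 F [0.5 0.1 0.3]
[ 0.414  -0.2715  0.0358] [-0.1  0.5  0. ]
[ 0.4161 -0.2715  0.0358] [-0.9  0.5  0.3]
[ 0.4181 -0.2714  0.0358] [-0.3  0.7  0.2]
[ 0.4201 -0.2714  0.0358] [ 0.1 -0.7 -0.3]
[ 0.4219 -0.2713  0.0358] [-1.5  0.2  0.7]
[ 0.4223 -0.271   0.0355] [-11.9  -1.    3.9]
[ 0.4225 -0.2707  0.0352] [-23.2  -2.8   8.8]
 t141.4 [0.35 0.15 0.25] gap1.001 gf 0.0 F [-0.5 -0.7  0.7]
top [([315, 225, 7, 14], 84, [318.4, 231.4])]
scene [([286, 245, 18, 20], 212, [294.3, 254.3])]
[103, 99, 93, 90, 107, 129, 132, 132, 102, 66, 39, 31, 30, 34, 34, 32, 34, 35, 34, 34, 34, 34, 34, 100, 138, 138, 137, 137, 140, 140, 139, 141]
```

The pin is hard against its stop and did not move under 23 N, so I'm handing in.

Run:
```python
from rob import *
from vis import *
im=eyes.grab_frame("top")["frame"].mean(2)
for by in(.032,-.022):
    u,v=np.round(proj("top",[*b2w(0,by),.056])).astype(int);w=im[v-4:v+5,u-4:u+5];i=np.unravel_index(w.argmin(),w.shape);print("bore offset px",i[1]-4,i[0]-4,w.min())
u,v=np.round(proj("top",[*b2w(-.002,.077),.086])).astype(int);print("handle",im[v-3:v+4:3,u-9:u+10:3].astype(int).tolist())
print(job.hand_in())
```

```text
bore offset px 1 0 28.333333333333332
bore offset px 1 -1 27.0
handle [[118, 117, 114, 48, 120, 139, 68], [148, 138, 108, 29, 59, 124, 112], [149, 138, 104, 21, 79, 134, 56]]
the job is handed in; nothing more can be done
None
```

The job is handed in. The clip is in the bowl, both rollers sit in pockets 2 and 3, the carriage is home, and the lock pin is pushed to its stop; its first insertion had to be drawn out and redone. The hand-in returned no verdict.

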